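# Stack an empty stack-nest tote on the full one and click it home

## Robot

A 6-joint arm with a two-finger parallel gripper is mounted at the origin on the work surface. World frame = base frame: x ahead of the robot, y to its left, z up, the work surface at z = 0. Lengths are in m, angles in degrees, forces in N, time in s.
With the tool pointing down it reaches from about 0.325 to 0.775 m from the base axis. Payload 5.5 kg.
Tool frame: the origin (TCP) lies midway between the tips of the shut fingers; the grasp point (between the pads) lies 19 mm behind it; y points along the fingers, z is the direction in which the jaws open and shut, and the axes are right-handed (so a half turn about y gives the same grasp; the last joint's range is limited). The gripper opens to 85 mm and grips with 20 to 120 N. Pads are 22 mm wide; open, the fingers measure 114 mm over their backs; the gripper's body (76 mm by 85 mm) begins 54 mm behind the grasp point. The pads swing forward as they close: fully open they stand 13 mm farther back than shut.
Start: joints at [-78.765, 5.22, 70.514, -0, 104.267, -3.249], TCP at [0.15, -0.581, 0.231] pointing down, gripper open.
Joint ranges: [-164.24, 164.24], [-49.07, 125.15], [9.68, 141.18], [-86.29, 266.29], [3.28, 154.24], [-151.56, 151.56]. Speed limits (degrees/s): [147.25, 147.25, 172.46, 180, 180, 180].

## Interface

Orientations are given as a 3x3 rotation matrix whose columns are the frame's x, y, z axes.
In Python, from rig import ctrl gives the robot as it stands. Calls block until the motion is done:
- ctrl.move_pose(position, orientation): joint-space move of the TCP to a pose.
- ctrl.move_straight(position, speed=0.15, ori=None): straight line of the TCP; ori=None keeps the orientation; speed is the mean speed in m/s.
- ctrl.move_joints(angles): joint-space move.
- ctrl.gripper_to(opening, newtons=None): opening from 0.0 (shut) to 1.0 (fully open); newtons is the grip in N (None keeps the last); returns when the fingers have stopped.
- ctrl.hold(seconds).
- ctrl.inverse_kinematics(position, orientation): joint angles nearest the present ones, or None.
- ctrl.get_obs(): the state.
- ctrl.capture(name): name is "scene" or "side" or "wrist"; returns the picture (480x640x3 uint8, red, green, blue); there is no depth.
- ctrl.camera_model(name): a dict with "fx", "fy", "cx", "cy" (pixels), "D" ([k1, k2, p1, p2, k3] as OpenCV has them; the pictures are not rectified), "eye" and "orientation" of the camera in the world; the wrist camera has in their place "T_tool_cam" (4x4, takes a point from camera to tool coordinates, whose origin is the TCP and whose axes are the tool frame's). Camera axes: x right, y up, looking along -z (the intrinsics and any distortion apply to the point x, -y, -z); pixel columns grow to the right and rows downward; lengths in m; the calibration is good to about 2 mm. A picture is of the moment at which its call begins: read the wrist's pose just before it. camera_model takes no time and is no camera call.
A pose or a line that the arm cannot do raises ctrl.PlanningError and nothing moves.
- ctrl.sign_off(): hands the job in, once; it reports no verdict.
The state is a dict: "t": time; "joint_pos": joint angles; "qd": joint speeds; "effort": joint torques, N m; "tcp_pos": TCP position; "tool_rot": TCP orientation; "ft_force": force on the tool from outside, world axes, zero at the start; "moment": the same for the moment, N m; "grip_width": opening from 0.0 (shut) to 1.0 (fully open).
Only numpy, scipy, OpenCV 4.12 (cv2) and the standard library are available. Lean on these libraries where they do the work, as an engineer would, in place of code of your own. Each camera call takes 0.05 s, during which the arm holds its last target.

## Task

Lift the top one of the two nested empty totes straight out and, turned half round so that it stacks instead of nesting, set it on the tote that holds the lantern wood. Press it down gently, feeling for the click, until all its lugs are fully home and it stands level, without slamming it, and leave it there; the other totes and the small things around stay where they are.

Things in the scene. Friction and masses are not known exactly. Their poses are not given: they have to be found in the camera images.
- top_tote: The tote to stack: upper of the two nested empties. All three totes are the same grey stack-nest tote, 80 mm high, 0.11 to 0.18 kg empty. Origin: centre of the underside; x along its length, y across, z up. Nested (as it starts, lengthwise the same way round) its origin is 32 mm above the lower tote's, with 1.5 mm play; turned half round (yaw differing by pi) on another tote it stacks.
- top_grip (a point): Where to grip top_tote: middle of its rim band at mid length, 64 mm above its underside, axes as top_tote. The band is upright from 48 to 80 mm height, 180 mm long, 68 mm wide outside, walls 4 mm, flat for 23 mm either way along x. Nested, its lower edge sits on the lower tote's rim. Below the band the tote tapers to a base 153 x 41 mm.
- top_lug_side (a point): On top_tote's +y side, mid length, 33.5 mm from the middle plane, 6 mm above the underside: the height of the lugs' soles. Low on each long wall two T-shaped lugs stick out to here, heads 12 mm long (x) and 2 mm thick: at x = +-66 mm on this side, x = +-37 mm on the -y side. Above each lug a pocket bulges out of the band (77 mm wide over the pockets); a nested tote's lugs run down in these pockets.
- empty_tote: The lower of the two nested empty totes: same shape and frame as top_tote, loose on the table; it stays there. It starts within 0.4 rad of yaw 0.
- filled_tote: The full tote: same shape and frame as top_tote, loose on the table, 0.36 to 0.55 kg, within 0.4 rad of yaw 0 at the start. In it lie wood strips and two round lantern handles, up to 42 mm above its underside. Its rim is 80 mm high.
- full_saddle_side (a point): On filled_tote's -y rim, mid length, at the height of the saddle floors (67 mm above its underside), 32 mm from the middle plane. The saddles are notches in the rim, 15 mm long, 13 mm deep: at x = +-66 mm on this side, x = +-37 mm on the +y side, each with a spring tongue at its outer end. top_tote's lugs go into them, with 1.5 mm play.
- full_seat (a point): On filled_tote's axis, 61 mm above its underside: top_tote's origin when home, hard on the saddle floors. It first rests on the spring tongues, origin 67.5 mm above filled_tote's; its weight does not open them. Pressed at mid length they resist up to 13 to 18 N (more off-centre), click about 3 mm above home, then the push rises again on the floors. Over 35 N between the totes damages them.
- glue: White glue bottle, 40 mm diameter, 105 mm tall, upright; origin at the centre of its underside; a bystander: leave it
- tape: Roll of paper tape lying flat, 80 mm diameter, 18 mm high; origin at the centre of its underside; a bystander: leave it
- brush: Paste brush with a wooden handle lying on the table, its length along its x; origin on its underside; a bystander: leave it
- marker: Black marker pen, 118 mm long, 12 mm thick, lying along its x; origin at the centre of its underside; a bystander: leave it
There are look-alikes about, which are no part of the job. What is shaped like the top_tote but blue is not meant.

How it is judged:
By the outcome, as a careful person would: the job done as asked, in the order asked, and still so for the second after the job is handed in, with the robot touching nothing.
It also fails if it takes over 48 s, if anything falls off the work surface, if the arm or the gripper's body presses on something with over 40 N, if the wrist force passes 120 N, or if a joint passes its speed limit or range.

## Working session

There is one attempt and no reset: what is moved stays moved. The work goes in short steps, each a Python script; the robot and the scene stay as the last script left them, time stands still between calls to the robot, and variables do not carry over. Pictures are saved under pics/ and viewed, and the job is handed in when it is done.

```bash
ls; mkdir -p pics; python3 - <<'E'
from rig import ctrl
import cv2
for n in ("scene","side"):
    im=ctrl.capture(n); cv2.imwrite(f"pics/{n}0.png",im[:,:,::-1])
    m=ctrl.camera_model(n); print(n,m)
print(ctrl.camera_model("wrist"))
o=ctrl.get_obs();print(o)
E
```

```text
pics
scene {'fx': 498.9289878897134, 'fy': 498.9289878897134, 'cx': 315.10229577992277, 'cy': 240.99560140793128, 'D': array([-0.06823626,  0.        ,  0.        ,  0.        ,  0.        ]), 'eye': array([ 1.31261744, -0.11582414,  0.61677992]), 'orientation': array([[ 1.63118016e-01, -5.80494524e-01,  7.97758498e-01],
       [ 9.86606562e-01,  9.59160045e-02, -1.31937911e-01],
       [ 7.14272752e-05,  8.08595219e-01,  5.88365335e-01]])}
side {'fx': 571.8434582526558, 'fy': 571.8434582526558, 'cx': 318.92517141970217, 'cy': 245.22230291751342, 'D': array([-0.15924185,  0.        ,  0.        ,  0.        ,  0.        ]), 'eye': array([0.17493081, 0.53697753, 0.81575667]), 'orientation': array([[-0.79450449,  0.45410556, -0.40317584],
       [-0.60715096, -0.60650446,  0.51334205],
       [-0.01141646,  0.65264116,  0.75758114]])}
{'fx': 339.28727049841143, 'fy': 339.28727049841143, 'cx': 308.094654196704, 'cy': 240.27929568970347, 'D': array([-0.03889661,  0.        ,  0.        ,  0.        ,  0.        ]), 'T_tool_cam': array([[ 3.71148169e-04, -9.64978428e-01, -2.62328982e-01,

[... 354 characters left out ...]
72362e+01,  8.86757956e-04,
        1.04267138e+02, -3.24932652e+00]), 'qd': array([-0.06757996, -0.15258703, -0.12833896, -0.04134309, -0.04050808,
        0.03461394]), 'effort': array([ 2.97414634e-03, -4.60216784e+01, -4.19218647e+01, -1.20884710e-06,
        1.05464214e-02,  3.73268509e-07]), 'tcp_pos': array([ 0.15003331, -0.58066664,  0.23022442]), 'tool_rot': array([[-9.68206950e-01, -3.41797829e-04,  2.50150327e-01],
       [-2.50150532e-01,  1.79736566e-03, -9.68205289e-01],
       [-1.18681140e-04, -9.99998326e-01, -1.82572283e-03]]), 'ft_force': array([ 0.04896488, -0.02535222, -0.81740648]), 'moment': array([0.01473613, 0.04003459, 0.02371248]), 'grip_width': 0.9990518419860694}
```

View pics/scene0.png

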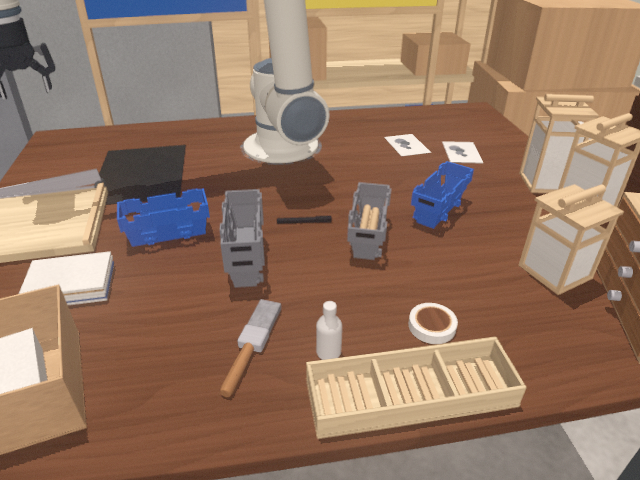

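View pics/side0.png

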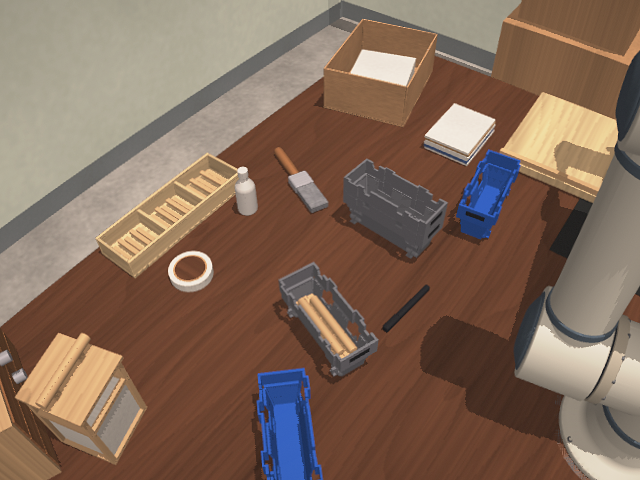

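The top nested rim is around scene (243,215) and the filled tote around (370,210). Both are grey with their length roughly along x. I'll cast rough rays, then look from the wrist at two opposite yaws so constant calibration error cancels.

```bash
cat > h.py <<'E'
from rig import ctrl
import numpy as np, cv2
from scipy.spatial.transform import Rotation as R
def campose(name,o=None):
    m=ctrl.camera_model(name)
    if name=="wrist":
        T=np.array(m["T_tool_cam"]); Rt=np.array(o["tool_rot"])
        return m, Rt@T[:3,3]+o["tcp_pos"], Rt@T[:3,:3]
    return m, m["eye"], m["orientation"]
def cast(name,px,z,o=None):
    m,e,Rc=campose(name,o)
    K=np.array([[m["fx"],0,m["cx"]],[0,m["fy"],m["cy"]],[0,0,1]])
    u=cv2.undistortPoints(np.array(px,float).reshape(-1,1,2),K,np.array(m["D"])).reshape(-1,2)
    d=np.c_[u[:,0],-u[:,1],-np.ones(len(u))]@Rc.T
    return e+d*((z-e[2])/d[:,2])[:,None]
def project(name,P,o=None):
    m,e,Rc=campose(name,o)
    K=np.array([[m["fx"],0,m["cx"]],[0,m["fy"],m["cy"]],[0,0,1]])
    p=(np.atleast_2d(P)-e)@Rc; p=p*[1,-1,-1]
    return cv2.projectPoints(p,np.zeros(3),np.zeros(3),K,np.array(m["D"]))[0].reshape(-1,2)
def ori(a):  # tool down, jaw axis z at world angle a (rad)
    z=np.array([np.cos(a),np.sin(a),0]); y=np.array([0,0,-1.]); return np.c_[np.cross(y,z),y,z]
E
python3 - <<'E'
from h import *
for nm,z,a,b in (("nest",.112,(243,197),(243,245)),("full",.08,(373,188),(368,237))):
    P=cast("scene",[a,b],z); d=P[1]-P[0]; c=P.mean(0)
    print(nm,P.round(3).tolist(),c.round(3),np.degrees(np.arctan2(d[1],d[0])))
    for s in (1,-1):
        A=np.arctan2(d[1],d[0])+s*np.pi/2
        x=ori(A)[:,0]
        print(s,ctrl.inverse_kinematics([c[0],c[1],.21],ori(A)))
E
```

```text
nest [[0.46, -0.118, 0.112], [0.62, -0.126, 0.112]] [ 0.54  -0.122  0.112] -2.6867033138423375
1 [-1.62455427e+01 -2.13148899e+00  8.01495317e+01 -2.54444375e-14
  1.01981957e+02 -1.03558839e+02]
-1 [-16.24554272  -2.13148899  80.14953171   0.         101.98195729
  76.4411606 ]
full [[0.414, 0.159, 0.08], [0.588, 0.103, 0.08]] [0.501 0.131 0.08 ] -17.68019160503561
1 [ 1.08693755e+01 -7.59715770e+00  8.53104221e+01 -2.54444375e-14
  1.02286736e+02 -6.14504329e+01]
-1 [ 1.08693755e+01 -7.59715770e+00  8.53104221e+01 -2.54444375e-14
  1.02286736e+02  1.18549567e+02]
```

```bash
python3 - <<'E'
from h import *
import pickle
C={"nest":(np.array([.540,-.122,.23]),-2.7),"full":(np.array([.501,.131,.21]),-17.7)}
rec={}
for nm,s in (("nest",1),("full",1),("full",-1),("nest",-1)):
    c,y=C[nm]
    ctrl.move_pose(c,ori(np.radians(y)+s*np.pi/2)); ctrl.hold(.15)
    o=ctrl.get_obs(); im=ctrl.capture("wrist")
    k=f"{nm}{s:+d}"; rec[k]=(o,im); cv2.imwrite(f"pics/w_{k}.png",im[:,:,::-1])
    print(k,o["t"],o["tcp_pos"].round(4),abs(o["qd"]).max().round(2))
pickle.dump(rec,open("rec.pkl","wb"))
a=np.vstack([np.hstack([cv2.resize(rec[k][1],(400,300)) for k in r]) for r in (("nest+1","nest-1"),("full+1","full-1"))])
cv2.imwrite("pics/m.png",a[:,:,::-1])
E
```

```text
nest+1 2.4083 [ 0.5399 -0.1227  0.2299] 0.1
full+1 3.6167 [0.5015 0.1298 0.2101] 0.17
full-1 6.4667 [0.501 0.131 0.21 ] 0.04
nest-1 7.675 [ 0.5401 -0.1206  0.23  ] 0.21
```

View pics/m.png

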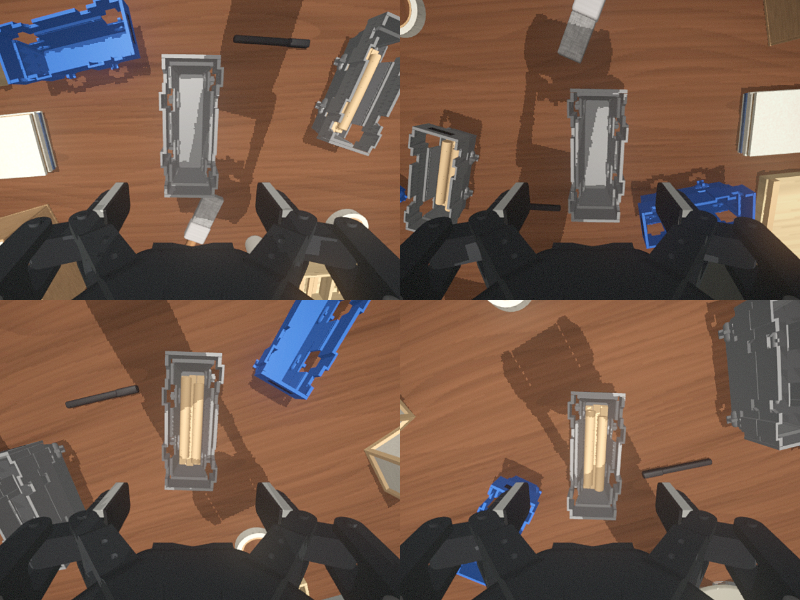

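View pics/w_full+1.png

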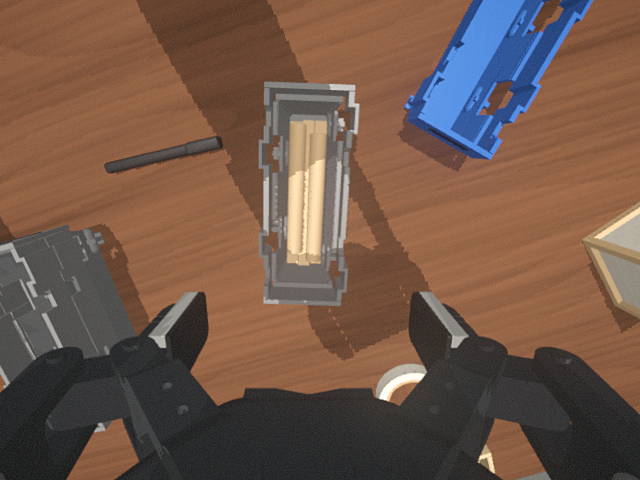

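View pics/w_nest-1.png

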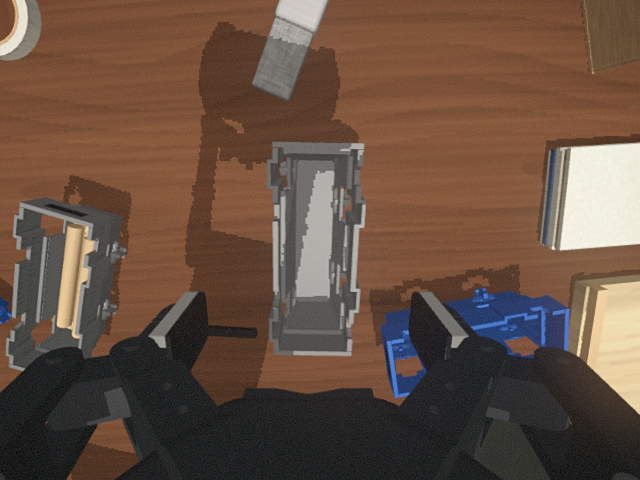

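The rims' outer contours are clear in all four wrist views: filled at (308,193) and nested at (316,248), with the pockets as small side bulges. I'll fit the straight outer edges on the rim plane.

```bash
cat > fit.py <<'E'
from h import *
def fitrim(o,im,z,c,yaw,dbg=None):
    hsv=cv2.cvtColor(im,cv2.COLOR_RGB2HSV)
    # keep only the area near the tote: polygon of approx rim +12mm
    y=np.radians(yaw); u=np.array([np.cos(y),np.sin(y)]); v=np.array([-u[1],u[0]])
    q=[np.r_[c[:2]+a*.106*u+b*.052*v,z] for a,b in ((1,1),(1,-1),(-1,-1),(-1,1))]
    roi=np.zeros(im.shape[:2],np.uint8); cv2.fillPoly(roi,[project("wrist",q,o).round().astype(int)],255)
    m=((hsv[...,1]<70)&(roi>0)).astype(np.uint8)*255
    m=cv2.morphologyEx(m,cv2.MORPH_OPEN,np.ones((3,3)))
    cs=max(cv2.findContours(m,cv2.RETR_EXTERNAL,cv2.CHAIN_APPROX_NONE)[0],key=cv2.contourArea)
    # contour pixels are inside-pixels; push outward by 0.5 px through upsampled mask
    m2=np.zeros_like(m);cv2.drawContours(m2,[cs],-1,255,-1)
    big=cv2.resize(m2,None,fx=4,fy=4,interpolation=cv2.INTER_LINEAR)>127
    cb=max(cv2.findContours(big.astype(np.uint8),cv2.RETR_EXTERNAL,cv2.CHAIN_APPROX_NONE)[0],key=cv2.contourArea).reshape(-1,2)
    P=cast("wrist",(cb+.5)/4-.5,z,o)[:,:2]
    c=np.array(c[:2],float)
    for tol in (.006,.004,.0025,.0025,.002,.002):
        u=np.array([np.cos(y),np.sin(y)]); v=np.array([-u[1],u[0]])
        X=(P-c)@u; Y=(P-c)@v
        L={}
        for s in (1,-1):
            k=(abs(Y-s*.034)<tol)&(abs(X)<.085); 
            L[s]=np.polyfit(X[k],Y[k],1) if k.sum()<20 else np.r_[cv2.fitLine(np.c_[X[k],Y[k]].astype(np.float32),cv2.DIST_HUBER,0,1e-3,1e-3).ravel(),k.sum()]
        E={}
        for s in (1,-1):
            k=(abs(X-s*.09)<tol)&(abs(Y)<.029); E[s]=np.median(X[k]) if k.sum() else np.nan
        sl=[L[s][1]/L[s][0] for s in (1,-1)]; y0=[L[s][3]-sl[i]*L[s][2] for i,s in enumerate((1,-1))]
        c=c+u*(E[1]+E[-1])/2+v*np.mean(y0); y+=np.mean(sl)
    if dbg:
        b=im[:,:,::-1].copy()
        q=[np.r_[c+a*.09*u+e*.034*v,z] for a,e in ((1,1),(1,-1),(-1,-1),(-1,1))]
        cv2.polylines(b,[project("wrist",q,o).round().astype(int)],True,(0,255,0),1); cv2.drawContours(b,[cs],-1,(0,0,255),1)
        cv2.imwrite(dbg,b)
    return c,np.degrees(y),(E[1]-E[-1])*1e3,(y0[0]-y0[1])*1e3,np.degrees(sl)
E
python3 - <<'E'
from fit import *
import pickle
rec=pickle.load(open("rec.pkl","rb"))
for k,z,c,y in (("nest+1",.112,(.54,-.122),-2.7),("nest-1",.112,(.54,-.122),-2.7),("full+1",.08,(.501,.131),-17.7),("full-1",.08,(.501,.131),-17.7)):
    o,im=rec[k]; r=fitrim(o,im,z,c,y,"pics/f_%s.png"%k); print(k,r[0].round(4),*np.round(r[1:4],2),r[4].round(2))
a=np.hstack([cv2.imread(f"pics/f_{k}.png")[60:380,180:440] for k in rec]);cv2.imwrite("pics/ff.png",cv2.resize(a,(800,246)))
E
```

```text
Traceback (most recent call last):
  File "fit.py", line 23, in fitrim
    L[s]=np.polyfit(X[k],Y[k],1) if k.sum()<20 else np.r_[cv2.fitLine(np.c_[X[k],Y[k]].astype(np.float32),cv2.DIST_HUBER,0,1e-3,1e-3).ravel(),k.sum()]
         ~~~~~~~~~~^^^^^^^^^^^^^
TypeError: expected non-empty vector for x
```

```bash
python3 - <<'E'
s=open("fit.py").read()
s=s.replace("    c=np.array(c[:2],float)\n","    rc=cv2.minAreaRect((P*1e3).astype(np.float32)); B=cv2.boxPoints(rc); e=max((B[1]-B[0],B[2]-B[1]),key=np.linalg.norm); e=e*np.sign(e[0]); y=np.arctan2(e[1],e[0]); c=np.array(rc[0])/1e3\n    if dbg: print('rect',c.round(4),np.degrees(y).round(2),np.round(rc[1],1))\n")
s=s.replace("np.polyfit(X[k],Y[k],1) if k.sum()<20 else np.r_[cv2.fitLine(np.c_[X[k],Y[k]].astype(np.float32),cv2.DIST_HUBER,0,1e-3,1e-3).ravel(),k.sum()]","cv2.fitLine((np.c_[X[k],Y[k]]*1e3).astype(np.float32),cv2.DIST_HUBER,.4,1e-3,1e-3).ravel()*[1,1,1e-3,1e-3]")
open("fit.py","w").write(s)
E
cat > run.py <<'E'
from fit import *
import pickle
rec=pickle.load(open("rec.pkl","rb"))
for k,z,c,y in (("nest+1",.112,(.54,-.122),-2.7),("nest-1",.112,(.54,-.122),-2.7),("full+1",.08,(.501,.131),-17.7),("full-1",.08,(.501,.131),-17.7)):
    o,im=rec[k]; r=fitrim(o,im,z,c,y,"pics/f_%s.png"%k); print(k,r[0].round(4),*np.round(r[1:4],2),r[4].round(2))
a=np.hstack([cv2.imread(f"pics/f_{k}.png")[60:380,180:440] for k in rec]);cv2.imwrite("pics/ff.png",cv2.resize(a,(800,246)))
E
python3 run.py
```

```text
rect [ 0.5399 -0.1238] -0.9 [ 83.  214.7]Traceback (most recent call last):
  File "run.py", line 5, in <module>
    o,im=rec[k]; r=fitrim(o,im,z,c,y,"pics/f_%s.png"%k); print(k,r[0].round(4),*np.round(r[1:4],2),r[4].round(2))
                   ~~~~~~^^^^^^^^^^^^^^^^^^^^^^^^^^^^^^
  File "fit.py", line 24, in fitrim
    L[s]=cv2.fitLine((np.c_[X[k],Y[k]]*1e3).astype(np.float32),cv2.DIST_HUBER,.4,1e-3,1e-3).ravel()*[1,1,1e-3,1e-3]
         ~~~~~~~~~~~^^^^^^^^^^^^^^^^^^^^^^^^^^^^^^^^^^^^^^^^^^^^^^^^^^^^^^^^^^^^^^^^^^^^^^^
cv2.error: OpenCV(4.12.0) /io/opencv/modules/imgproc/src/linefit.cpp:50: error: (-215:Assertion failed) count > 0 in function 'fitLine2D_wods'
```

```bash
python3 - <<'E'
from fit import *
import pickle
rec=pickle.load(open("rec.pkl","rb"))
for k in rec:
    o,im=rec[k]; print(k,(o["tool_rot"]@ctrl.camera_model("wrist")["T_tool_cam"][:3,3]+o["tcp_pos"]).round(3))
o,im=rec["full+1"]
h=cv2.cvtColor(im,cv2.COLOR_RGB2HSV)
print(h[195,225:400:4,1]); print(h[195,225:400:4,2])
print(h[70:320:6,290,1])
m=np.hstack([((cv2.cvtColor(rec[k][1],cv2.COLOR_RGB2HSV)[...,1]<70)*255).astype(np.uint8)[60:380,180:440] for k in rec])
cv2.imwrite("pics/mm.png",cv2.resize(m,(800,246)))
E
```

```text
nest+1 [ 0.474 -0.119  0.373]
full+1 [0.439 0.151 0.353]
full-1 [0.564 0.11  0.353]
nest-1 [ 0.606 -0.124  0.373]
[135 131 128 134 130 117 129 124 122 141   9  32  17  23  36  48  87  77
  80  88  69  88  77  78  85  31  32  31  16  45   8 112 131 123 121 125
 121 140 129 132 137 135 133 129]
[149 148 149 150 151 111 111 115 119 114 194 104 138 135 113 111 228 255
 254 220 255 220 255 255 224 116 126 123 196 103 191 118 117 122 116 112
 116 106 148 158 155 149 146 150]
[134 140  47  14  15  16  21  17  10  90 100  98  96  99  99  99  91  93
  83  84  84  84  84  83  83  81  84  80  82  79  86  87  91  23  28  19
  15  25  22  92 138 134]
```

View pics/mm.png

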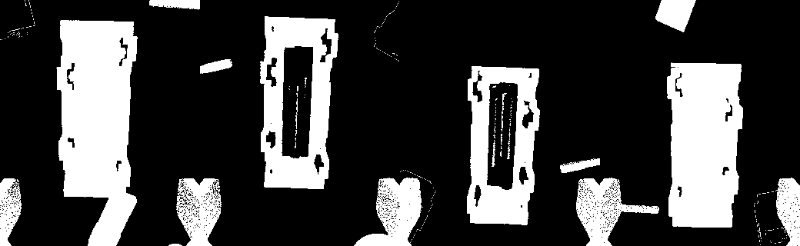

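```bash
sed -i 's/def fitrim(o,im,z,c,yaw,dbg=None):/def fitrim(o,im,z,c,yaw,dbg=None,hx=.106,init=True):/; s/a\*\.106\*u/a*hx*u/; s/    rc=cv2/    if init: rc=cv2/; s/    if dbg: print/    if init and dbg: print/; s/^    if init: rc.*/&\n    else: c=np.array(c[:2])/' fit.py
cat > run.py <<'E'
from fit import *
import pickle
rec=pickle.load(open("rec.pkl","rb")); res={}
for k,z,c,y in (("nest-1",.112,(.54,-.122),-2.7),("full+1",.08,(.501,.131),-17.7),("full-1",.08,(.501,.131),-17.7),("nest+1",.112,0,0)):
    o,im=rec[k]; r=fitrim(o,im,z,c,y,"pics/f_%s.png"%k) if c else fitrim(o,im,z,res["nest-1"][0],res["nest-1"][1],"pics/f_%s.png"%k,.096,False)
    res[k]=r; print(k,r[0].round(4),*np.round(r[1:4],2),r[4].round(2))
a=np.hstack([cv2.imread(f"pics/f_{k}.png")[60:380,180:440] for k in rec]);cv2.imwrite("pics/ff.png",cv2.resize(a,(800,246)))
E
python3 run.py
```

```text
rect [ 0.5217 -0.1261] -3.76 [ 77.  178.1]
nest-1 [ 0.5218 -0.1258] -3.82 177.02 68.27 [-0.18  0.27]
rect [0.4814 0.1345] -19.96 [ 77.3 176.1]Traceback (most recent call last):
  File "run.py", line 5, in <module>
    o,im=rec[k]; r=fitrim(o,im,z,c,y,"pics/f_%s.png"%k) if c else fitrim(o,im,z,res["nest-1"][0],res["nest-1"][1],"pics/f_%s.png"%k,.096,False)
                   ~~~~~~^^^^^^^^^^^^^^^^^^^^^^^^^^^^^^
  File "fit.py", line 25, in fitrim
    L[s]=cv2.fitLine((np.c_[X[k],Y[k]]*1e3).astype(np.float32),cv2.DIST_HUBER,.4,1e-3,1e-3).ravel()*[1,1,1e-3,1e-3]
         ~~~~~~~~~~~^^^^^^^^^^^^^^^^^^^^^^^^^^^^^^^^^^^^^^^^^^^^^^^^^^^^^^^^^^^^^^^^^^^^^^^
cv2.error: OpenCV(4.12.0) /io/opencv/modules/imgproc/src/linefit.cpp:50: error: (-215:Assertion failed) count > 0 in function 'fitLine2D_wods'
```

```bash
sed -i 's/(.54,-.122),-2.7/(.5205,-.1258),-3.8/; s/(.501,.131),-17.7/(.480,.135),-20/g' run.py; python3 run.py
```

```text
rect [ 0.5199 -0.126 ] -3.76 [ 77.  181.7]
nest-1 [ 0.52   -0.1257] -3.66 180.68 68.37 [-0.08  0.08]
rect [0.4789 0.1354] -19.96 [ 77.3 181.4]
full+1 [0.4788 0.1355] -19.8 180.43 68.11 [-0.07 -0.  ]
rect [0.4772 0.134 ] -19.89 [ 77.  181.7]
full-1 [0.4774 0.1342] -19.9 180.47 68.45 [-0.03  0.02]
nest+1 [ 0.5212 -0.1243] -3.61 180.41 68.36 [-0.05  0.05]
```

View pics/ff.png

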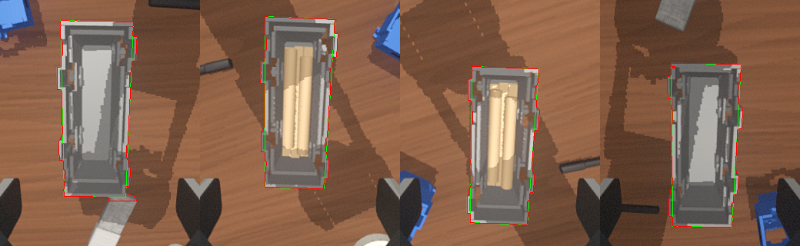

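Both views agree once averaged: nest (0.5206, -0.1250) at -3.63°, filled (0.4781, 0.1349) at -19.85°, with both dimensions matching 180x68. Next I pick.

```bash
python3 - <<'E'
from h import *
c=[.5206,-.1250]; A=np.radians(-3.63)-np.pi/2
ctrl.move_pose([*c,.15],ori(A))
ctrl.move_straight([*c,.079],speed=.08)
ctrl.hold(.15)
o=ctrl.get_obs(); print(o["t"],o["tcp_pos"].round(4),o["ft_force"].round(2))
ctrl.gripper_to(0.0,60)
o=ctrl.get_obs(); print(o["t"],o["tcp_pos"].round(4),o["ft_force"].round(2),o["moment"].round(2),o["grip_width"])
im=ctrl.capture("side"); im2=ctrl.capture("scene")
cv2.imwrite("pics/g.png",np.hstack([cv2.resize(im[120:300,300:540],(400,300)),cv2.resize(im2[140:320,150:390],(400,300))])[:,:,::-1])
E
```

```text
9.3333 [ 0.521  -0.1251  0.0798] [-0.51 -0.02 -0.05]
9.6417 [ 0.521  -0.1251  0.0798] [0.24 1.1  3.2 ] [ 0.08  0.09 -0.01] 0.7843294775884428
```

View pics/g.png

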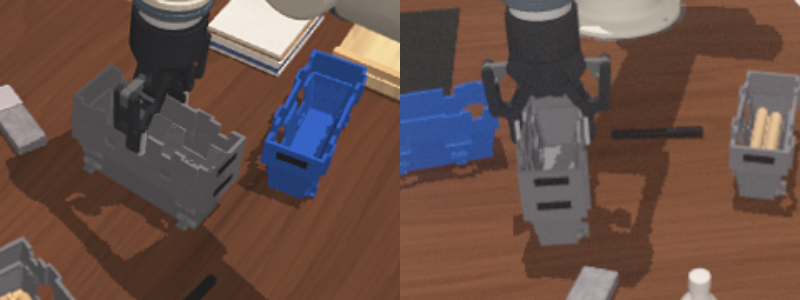

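The jaws are on the upper band at 0.784 opening, clear of the lower rim. Lifting.

```bash
python3 - <<'E'
from h import *
o=ctrl.get_obs(); p=o["tcp_pos"].copy(); p[:2]=[.5206,-.125]
for dz in (.02,.045,.085):
    ctrl.move_straight([p[0],p[1],.079+dz],speed=.07)
    o=ctrl.get_obs(); print(o["t"],o["tcp_pos"].round(4),o["ft_force"].round(2),o["moment"].round(2),round(o["grip_width"],3))
ctrl.move_straight([p[0],p[1],.215],speed=.15); ctrl.hold(.1)
im=ctrl.capture("side"); im2=ctrl.capture("scene");w=ctrl.capture("wrist")
o=ctrl.get_obs(); print(o["t"],o["tcp_pos"].round(4),o["ft_force"].round(2),o["moment"].round(2),round(o["grip_width"],3))
cv2.imwrite("pics/l.png",np.hstack([cv2.resize(x,(400,300)) for x in (im,im2)])[:,:,::-1])
cv2.imwrite("pics/lw.png",w[:,:,::-1])
E
```

```text
10.175 [ 0.5208 -0.125   0.0994] [-0.23 -0.18 -2.94] [0.01 0.03 0.  ] 0.782
10.6833 [ 0.5209 -0.1251  0.1246] [-0.86 -0.19 -1.89] [ 0.03 -0.04 -0.  ] 0.782
11.4083 [ 0.5206 -0.125   0.1639] [ 0.26  0.2  -1.67] [ 0.04 -0.02  0.  ] 0.785
12.15 [ 0.5202 -0.1249  0.2135] [-0.48  0.91 -1.18] [-0.   -0.   -0.03] 0.783
```

View pics/l.png

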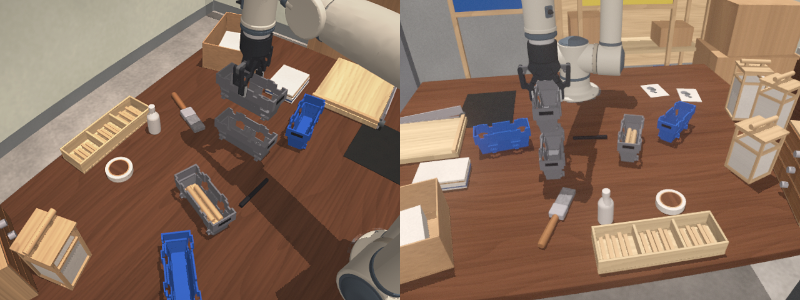

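View pics/lw.png

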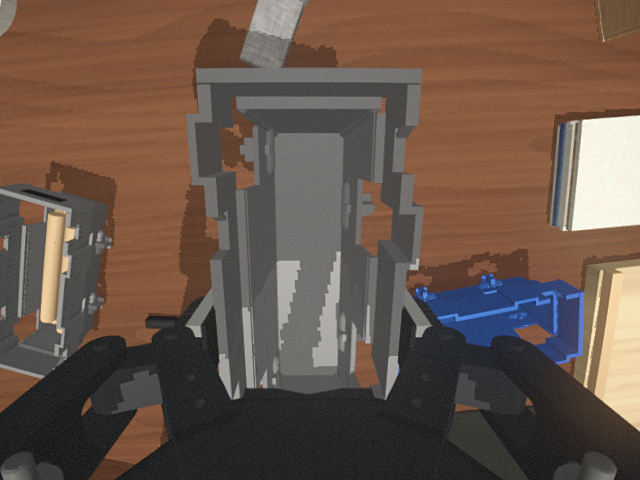

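One tote was lifted, it sits square in the hand, and the far rim edge runs along row ~69 from column 197 to 421. A quick check of its position in the hand:

```bash
python3 - <<'E'
from h import *
im=cv2.imread("pics/lw.png"); o=ctrl.get_obs()
s=cv2.cvtColor(im,cv2.COLOR_BGR2HSV)[...,1]
m=(s<60)
# far edge top rows
rows=[]
for c in range(255,411,5):
    if 240<c<310: pass
    col=m[40:110,c]; rows.append((c,40+len(col)-1-np.where(~col[:60][::-1])[0][0] if False else c and 40+np.argmax(np.convolve(col,np.ones(6),'valid')>=6)))
print(rows)
for r in (72,75,78,81):
    x=np.where(m[r,150:460])[0]+150; print(r,x.min(),x.max())
k=[(c,r-.5) for c,r in rows if c>300 or c<240]
lr=np.array([[196.5,75],[421.5,75]])
for h in (.028,.032,.036,.040,.044):
    z=o["tcp_pos"][2]+h
    P=(cast("wrist",lr,z,o)-o["tcp_pos"])@o["tool_rot"]; Q=(cast("wrist",k,z,o)-o["tcp_pos"])@o["tool_rot"]
    print(h,"width",(P[1]-P[0])[2].round(4),"midz",P[:,2].mean().round(4),"xedge",np.median(Q[:,0]).round(4),"slope",np.degrees(np.polyfit(Q[:,2],Q[:,0],1)[0]).round(2))
E
```

```text
[(255, np.int64(40)), (260, np.int64(40)), (265, np.int64(40)), (270, np.int64(40)), (275, np.int64(40)), (280, np.int64(40)), (285, np.int64(40)), (290, np.int64(40)), (295, np.int64(68)), (300, np.int64(67)), (305, np.int64(68)), (310, np.int64(68)), (315, np.int64(68)), (320, np.int64(68)), (325, np.int64(68)), (330, np.int64(67)), (335, np.int64(68)), (340, np.int64(68)), (345, np.int64(68)), (350, np.int64(68)), (355, np.int64(68)), (360, np.int64(68)), (365, np.int64(68)), (370, np.int64(68)), (375, np.int64(68)), (380, np.int64(69)), (385, np.int64(69)), (390, np.int64(69)), (395, np.int64(69)), (400, np.int64(69)), (405, np.int64(69)), (410, np.int64(69))]
72 196 421
75 196 421
78 196 420
81 197 420
0.028 width 0.0707 midz 0.001 xedge -0.0904 slope 0.4
0.032 width 0.0682 midz 0.001 xedge -0.0895 slope 0.4
0.036 width 0.0658 midz 0.001 xedge -0.0887 slope 0.4
0.04 width 0.0633 midz 0.001 xedge -0.0878 slope 0.4
0.044 width 0.0609 midz 0.0009 xedge -0.087 slope 0.4
```

The held tote is centred within about 0.3 mm after correcting for calibration, and its rim is 32.2 mm above the TCP as planned. So contact on the tongues is expected at TCP z≈0.1153 and home at 0.1088. Next: transit and a felt descent.

```bash
python3 - <<'E'
from h import *
c=np.array([.4781,.13485]); A=np.radians(-19.85+.3)+np.pi/2
ctrl.move_pose([*c,.20],ori(A)); ctrl.hold(.2)
ctrl.move_straight([*c,.128],speed=.1); ctrl.hold(.3)
o=ctrl.get_obs(); b=o["ft_force"][2]
print(o["t"],o["tcp_pos"].round(4),o["ft_force"].round(2),o["moment"].round(2),o["grip_width"].round(3),o["joint_pos"].round(1))
z=.128
while z>.1145:
    z-=.001; ctrl.move_straight([*c,z],speed=.02); ctrl.hold(.03)
    o=ctrl.get_obs(); f=o["ft_force"]-[0,0,b]
    print(round(z,4),o["tcp_pos"].round(4),f.round(1),o["moment"].round(2))
    if f[2]>4 or np.hypot(*f[:2])>6: break
im=ctrl.capture("side"); im2=ctrl.capture("scene"); print(ctrl.get_obs()["t"])
cv2.imwrite("pics/p.png",np.hstack([cv2.resize(im[200:380,230:470],(400,300)),cv2.resize(im2[120:300,260:500],(400,300))])[:,:,::-1])
E
```

```text
Traceback (most recent call last):
AttributeError: 'float' object has no attribute 'round'
```

```bash
python3 - <<'E'
from h import *
c=np.array([.4781,.13485])
o=ctrl.get_obs(); b=o["ft_force"][2]
print(o["t"],o["tcp_pos"].round(4),o["ft_force"].round(2),o["moment"].round(2),o["grip_width"],o["joint_pos"].round(1))
z=.128
while z>.1145:
    z-=.001; ctrl.move_straight([*c,z],speed=.02); ctrl.hold(.03)
    o=ctrl.get_obs(); f=o["ft_force"]-[0,0,b]
    print(round(z,4),o["tcp_pos"].round(4),f.round(1),o["moment"].round(2))
    if f[2]>4 or np.hypot(*f[:2])>6: break
im=ctrl.capture("side"); im2=ctrl.capture("scene"); print(ctrl.get_obs()["t"])
cv2.imwrite("pics/p.png",np.hstack([cv2.resize(im[200:380,230:470],(400,300)),cv2.resize(im2[120:300,260:500],(400,300))])[:,:,::-1])
E
```

```text
15.5417 [0.4784 0.1349 0.1286] [ 0.49 -0.35 -2.64] [ 0.   -0.03  0.02] 0.7823211033792873 [ 11.8 -10.6  96.3   0.   94.3 -58.6]
0.127 [0.4781 0.1348 0.1269] [-0.2  0.6  1. ] [-0.03  0.06  0.03]
0.126 [0.4781 0.1349 0.1259] [-0.6  0.2  1.2] [ 0.02 -0.   -0.05]
0.125 [0.4781 0.1348 0.1249] [ 0.1 -1.3  0.1] [ 0.03  0.01 -0.  ]
0.124 [0.4781 0.1349 0.1239] [-0.5  0.5  0.8] [-0.03 -0.    0.01]
0.123 [0.4781 0.1348 0.1229] [-0.4  0.2  1.2] [0.03 0.01 0.02]
0.122 [0.4781 0.1348 0.1219] [ 1.4 -0.1  0.8] [-0.03  0.04  0.02]
0.121 [0.4781 0.1349 0.1209] [ 0.4 -0.8  0.5] [-0.03  0.01  0.03]
0.12 [0.4781 0.1349 0.1199] [-0.1  0.2  0.5] [ 0.03  0.01 -0.01]
0.119 [0.4781 0.1348 0.119 ] [-0.5 -0.4  0.8] [0. 0. 0.]
0.118 [0.4781 0.1348 0.1179] [-0.4  0.6  0.8] [-0.07 -0.02  0.  ]
0.117 [0.4781 0.1349 0.1169] [0.1 0.9 0.2] [ 0.03  0.03 -0.04]
0.116 [0.4781 0.1348 0.1159] [0.8 0.2 0.9] [-0.05  0.05 -0.01]
0.115 [0.4781 0.1349 0.115 ] [-0.1  0.7  1.1] [-0.01  0.01 -0.03]
0.114 [0.4782 0.1349 0.1142] [-1.1  0.8  3.4] [ 0.05  0.11 -0.08]
19.6083
```

View pics/p.png

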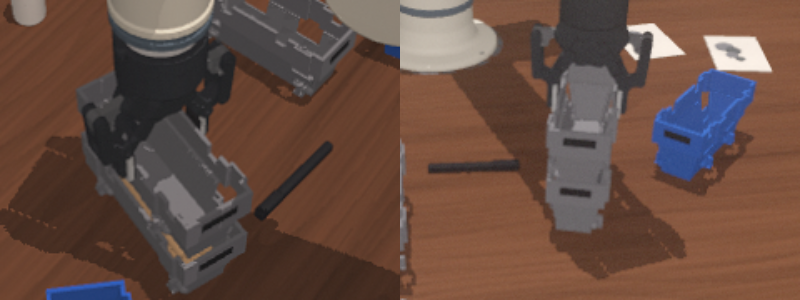

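The lugs passed the rim height with no contact and first touched at 0.1145, as expected for the tongues. Now I press in small steps, watching the force.

```bash
python3 - <<'E'
from h import *
c=np.array([.4781,.13485]); b=-1.9
z=.114; peak=0
while z>.098:
    z-=.0004; ctrl.move_straight([*c,z],speed=.01); ctrl.hold(.02)
    fs=[]
    for _ in range(2):
        o=ctrl.get_obs(); fs.append(o["ft_force"][2]-b); ctrl.hold(.01)
    f=np.mean(fs); t=o["tcp_pos"]
    print(round(z,4),t.round(4),round(f,1),o["ft_force"][:2].round(1),o["moment"].round(2),round(o["grip_width"],3))
    if f>27 or (t[2]<.1100 and f>21): break
print(o["t"])
E
```

```text
0.1136 [0.4782 0.1349 0.114 ] 4.0 [-1.  -0.1] [-0.    0.19 -0.04] 0.789
0.1132 [0.4783 0.1349 0.1137] 6.8 [-1.2 -0.2] [-0.03  0.31 -0.06] 0.783
0.1128 [0.4783 0.1349 0.1134] 7.8 [-1.8  0.6] [-0.02  0.31 -0.05] 0.79
0.1124 [0.4784 0.135  0.1132] 8.3 [-1.9  0.1] [-0.07  0.29 -0.07] 0.783
0.112 [0.4785 0.1349 0.113 ] 9.2 [-2.4 -0.1] [-0.02  0.32 -0.07] 0.783
0.1116 [0.4785 0.135  0.1129] 9.9 [-2.4  0.9] [-0.01  0.39 -0.11] 0.783
0.1112 [0.4786 0.135  0.1127] 11.0 [-3.1  0.2] [-0.06  0.39 -0.06] 0.781
0.1108 [0.4787 0.135  0.1125] 12.2 [-2.7  0.5] [-0.05  0.47 -0.08] 0.784
0.1104 [0.4787 0.135  0.1123] 11.7 [-4.1  0.4] [ 0.01  0.45 -0.01] 0.787
0.11 [0.4788 0.135  0.1121] 14.1 [-3.8  0.4] [-0.04  0.54 -0.05] 0.784
0.1096 [0.4788 0.1351 0.1119] 14.3 [-3.5 -0.6] [-0.01  0.58 -0.03] 0.785
0.1092 [0.4788 0.1352 0.1112] 12.0 [-4.3  1.4] [-0.04  0.32 -0.1 ] 0.785
0.1088 [0.4783 0.1349 0.1088] 5.1 [0.  0.3] [0.1  0.01 0.01] 0.781
0.1084 [0.4783 0.1349 0.1088] 6.8 [-0.7 -0.1] [ 0.06  0.16 -0.03] 0.785
0.108 [0.4783 0.1349 0.1088] 9.1 [-2.2  0.7] [ 0.    0.33 -0.02] 0.788
0.1076 [0.4783 0.1349 0.1088] 10.6 [-3.1 -0.7] [-0.05  0.52 -0.07] 0.786
0.1072 [0.4783 0.1349 0.1087] 13.0 [-3.2 -0.6] [-0.11  0.71  0.04] 0.786
0.1068 [0.4784 0.1349 0.1087] 13.6 [-3.9 -0.1] [-0.23  0.83  0.03] 0.782
0.1064 [0.4784 0.1349 0.1087] 16.4 [-4.  -0.1] [-0.22  1.01 -0.03] 0.78
0.106 [0.4784 0.1349 0.1087] 18.0 [-5.8 -0.7] [-0.22  1.18  0.01] 0.783
0.1056 [0.4784 0.1349 0.1087] 19.8 [-6.  -0.4] [-0.36  1.28 -0.01] 0.782
0.1052 [0.4784 0.1349 0.1087] 21.5 [-6.7 -0.5] [-0.39  1.45  0.02] 0.783
25.8333
```

It clicked at about 14 N (z dropped from 0.1119 to 0.1088) and then the push rose to 21 N with no more travel. The moment suggests the reaction is mostly at the near end, so I'll unload, release and check it's level.

```bash
python3 - <<'E'
from h import *
c=np.array([.4781,.13485]); A=np.radians(-19.85+.3)+np.pi/2
ctrl.move_straight([.4783,.1349,.1087],speed=.02); ctrl.hold(.1)
o=ctrl.get_obs(); print(o["ft_force"].round(1),o["moment"].round(2),o["tcp_pos"].round(4))
ctrl.gripper_to(1.0); ctrl.hold(.1)
o=ctrl.get_obs(); print(o["ft_force"].round(1),o["grip_width"])
ctrl.move_straight([*c,.17],speed=.1)
ctrl.move_straight([*c,.27],speed=.2); ctrl.hold(.2)
o=ctrl.get_obs(); print(o["t"],o["tcp_pos"].round(4))
import pickle
R_={n:ctrl.capture(n) for n in ("side","scene","wrist")}
pickle.dump((o,R_),open("rec2.pkl","wb"))
cv2.imwrite("pics/q1.png",np.hstack([cv2.resize(R_["side"][200:380,230:470],(400,300),interpolation=2),cv2.resize(R_["scene"][120:300,260:500],(400,300),interpolation=2)])[:,:,::-1])
cv2.imwrite("pics/q2.png",R_["wrist"][:,:,::-1])
E
```

```text
[-2.1  0.1  5.3] [-0.04  0.28  0.03] [0.4784 0.1348 0.1087]
[-0.5 -0.5  1. ] 1.0002717618933374
28.3167 [0.4776 0.1348 0.268 ]
```

View pics/q1.png

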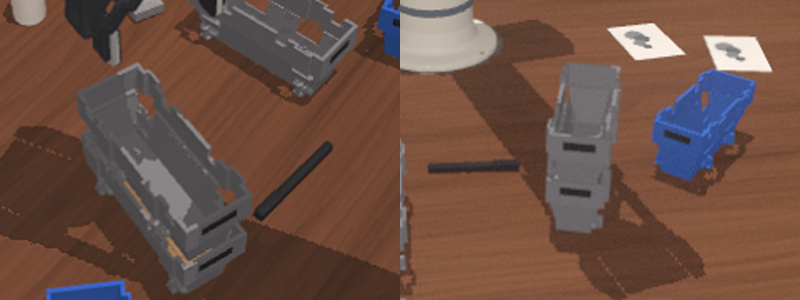

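View pics/q2.png

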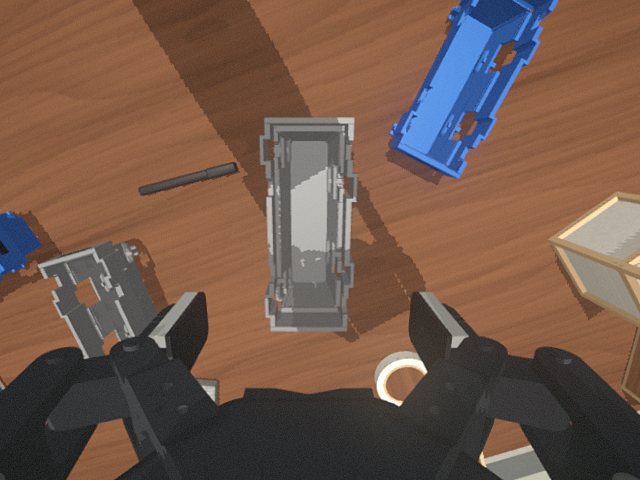

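```bash
python3 - <<'E'
from fit import *
import pickle
o,R_=pickle.load(open("rec2.pkl","rb"))
for z in (.138,.141,.144):
    r=fitrim(o,R_["wrist"],z,(.478,.135),-19.8,"pics/f2.png"); print(z,r[0].round(4),*np.round(r[1:4],2),"sl",r[4].round(2),"per side")
# predicted corner positions overlay on side / scene
y=np.radians(-19.85);u=np.array([np.cos(y),np.sin(y),0]);v=np.array([-u[1],u[0],0]);c=np.array([.4781,.1349,0])
for n,x0,y0,x1,y1 in (("side",250,230,400,390),("scene",330,145,410,275)):
    b=R_[n][:,:,::-1].copy(); f=5; b=cv2.resize(b[y0:y1,x0:x1],None,fx=f,fy=f,interpolation=cv2.INTER_NEAREST)
    for z,col in ((.141,(0,255,0)),(.08,(0,255,255))):
        q=np.array([c+a*.09*u+e*.034*v+[0,0,z] for a,e in ((1,1),(1,-1),(-1,-1),(-1,1))])
        p=(project(n,q)-[x0,y0]+.5)*f
        cv2.polylines(b,[p.round().astype(int)],True,col,1)
    h,w=b.shape[:2]; s=min(800/w,600/h,1); cv2.imwrite(f"pics/z_{n}.png",cv2.resize(b,None,fx=s,fy=s,interpolation=cv2.INTER_AREA))
E
```

```text
rect [0.4784 0.1337] -19.62 [ 78.  183.1]
0.138 [0.4779 0.1339] -19.57 181.98 69.13 sl [ 0. -0.] per side
rect [0.4777 0.134 ] -19.62 [ 77.2 181.1]
0.141 [0.4773 0.1341] -19.54 180.0 68.31 sl [ 0.01 -0.01] per side
rect [0.477  0.1342] -19.62 [ 76.3 179.1]
0.144 [0.4766 0.1344] -19.58 178.0 67.74 sl [ 0.02 -0.03] per side
```

View pics/z_side.png

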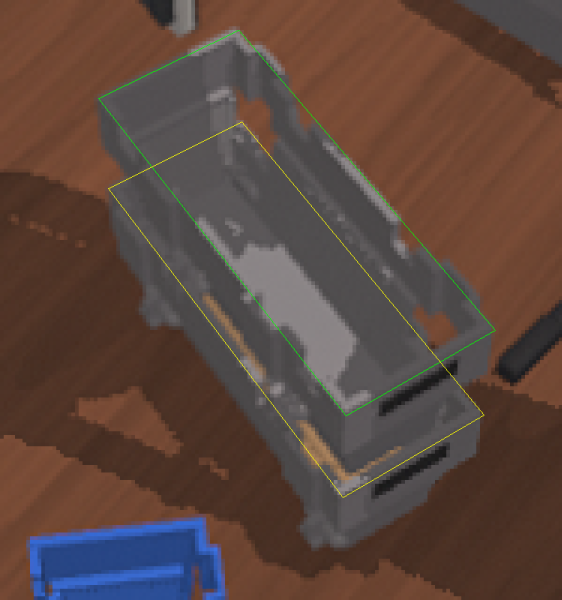

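View pics/z_scene.png

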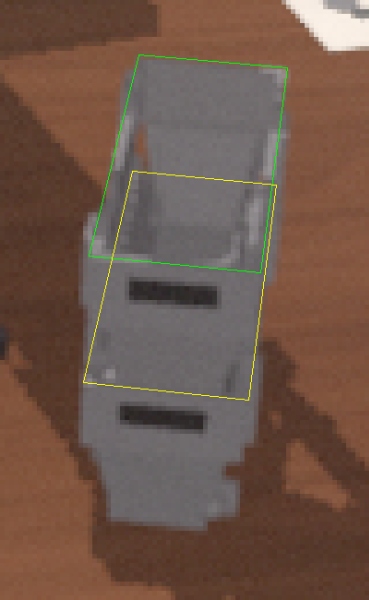

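The stack looks level: the fit at z = 0.141 gives length 180.0 and width 68.3, and all four rim corners match the home prediction within about a pixel. One check of the empty tote and bystanders, then hand in.

```bash
python3 - <<'E'
from fit import *
ctrl.move_pose([.5206,-.125,.27],ori(np.radians(-3.63)+np.pi/2)); ctrl.hold(.2)
o=ctrl.get_obs(); w=ctrl.capture("wrist"); s=ctrl.capture("scene"); print(o["t"])
r=fitrim(o,w,.08,(.5206,-.125),-3.6,"pics/f3.png",.098); print(r[0].round(4),*np.round(r[1:4],2),r[4].round(2))
a=cv2.imread("pics/scene0.png"); d=cv2.absdiff(a,s[:,:,::-1].copy()).max(2)>40
b=s[:,:,::-1].copy(); b[d]=(0,0,255); cv2.imwrite("pics/diff.png",np.hstack([cv2.resize(x,(400,300)) for x in (b,cv2.imread("pics/f3.png"))]))
E
```

```text
29.6917
rect [ 0.5202 -0.1257] -3.55 [ 77.8 180.6]
[ 0.5202 -0.1259] -3.76 180.52 68.29 [-0.11  0.11]
```

View pics/diff.png

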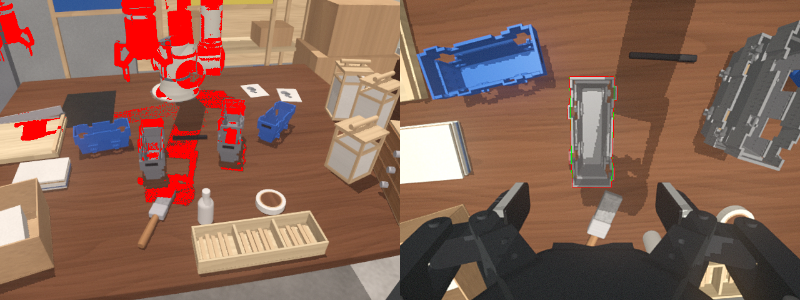

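```bash
python3 - <<'E'
from rig import ctrl
print(ctrl.get_obs()["t"]); ctrl.sign_off()
E
```

```text
29.7917
the job is handed in; nothing more can be done
```

The top tote is stacked on the tote with the lantern wood, turned half round, and I handed the job in at 29.8 s of the 48 s allowed.

- **Lift and placing:** I measured both totes with the wrist camera at two opposite yaws. I lifted the upper tote straight out and lowered it while watching the force. It touched the tongues about where expected.
- **Press:** It clicked at about 14 N, dropped about 3 mm, and ended with the tool at 0.1088 m, exactly the predicted home height. I then pressed to 21.5 N with no further travel, below the 35 N limit.
- **Level:** The rim fitted at home height (141 mm) measures 180.0 x 68.3 mm with parallel sides. In the side and scene pictures the corners match the predicted home position to about a pixel.
- **Surroundings:** The gripper is clear of everything. The lower tote's position agrees with the earlier measurement to within 2 mm, which is about the nesting play plus measuring error. In the before-and-after scene picture, the differences are the arm, the shadows and the moved tote.

**One check disagreed:** while pressing on the floors, the wrist showed a tilting moment of up to 1.45 N m, as if the near end carried most of the load. After release I found no tilt, so I did not press again.

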